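# Bring the valve of a flat hand-cart wheel to the top

## Task

The hand-cart wheel leaning back in the bench stand has a flat tyre that is to be pumped up: with the fingertips push its blue spokes, one after another and gently, to turn the wheel either way round until the valve stem with the yellow cap is at the very top of the wheel, at twelve o'clock, straight up from the axle. Only push: do not pinch a spoke or fling the wheel, keep off the valve and off the flat tyre, which would creep on the rim, and do not disturb the other things on the bench. Leave the wheel standing still and draw clear of it.

Things in the scene. Friction and masses are not known exactly. Their poses are not given: they have to be found in the camera images.
- stand: bench wheel stand with a tilting head, bolted down and locked: base plate 150 mm (x, from -20 to +130) x 200 mm (y) x 10 mm; behind the wheel two cheeks and a head block, 175 mm high, carry a stub axle. The front of the wheel is open. Origin on the bench straight below the wheel's centre; z up; x level, away from the robot, y to its left
- axle (a point): centre of the wheel, on the axle in the wheel's mid-plane, 195 mm above the bench. It does not turn with the wheel. x along the axle, away from the robot and 40 degrees downwards; z up the slope of the wheel, which leans back 40 degrees from upright, its face up towards the robot; y as the stand's. The wheel lies in this y-z plane; axle end and nut stick out 54 mm in front (-x)
- wheel (a joint): wheel angle, rad: 0 (or any multiple of 6.283) with the valve at the very top; grows clockwise as seen from the robot (top going to the robot's right, -y of axle). No stops either way. Starts between 1.75 and 4.53. Stiff greased bearing: 0.12 N m (1.3 N at 90 mm from the axle) turns it; it stays where it is left, hardly coasting
- valve (a point): middle of the yellow valve cap, 107 mm from the axle, turning with the wheel; z points from the axle outwards through the valve (the same as axle's z when the valve is at the top), x along the axle like axle's. The brass stem (8 mm thick) runs from the rim towards the axle into the cap (13 mm thick), 140 to 98 mm from the axle, in the mid-plane
- rim: blue rim of the 16-inch hand-cart wheel; origin on the axle in the mid-plane, same axes as valve. Inside diameter 278 mm, outside 316 mm under the tyre, 35 mm wide along the axle. The hub at its centre is 60 mm across and 60 mm long, with thinner black ends, 36 mm across, to 40 mm each side of the mid-plane
- spokes: the wheel's five straight blue spokes, same origin and axes as rim: each 16 mm wide, 36 mm deep along the axle (18 mm each side of the mid-plane), from the hub (30 mm from the axle) to the rim (139 mm). Seen from the robot they lie 36, 108, 180, 252 and 324 degrees clockwise from the valve; openings between spokes are about 90 mm wide at 90 mm from the axle
- tyre: the flat black tyre on the rim, same origin and axes as rim: 396 mm outside diameter, 40 mm wide (20 mm to each side of the mid-plane), its top about 360 mm above the bench
- valve_stem: the valve stem and yellow cap, fixed in the wheel, same origin and axes as rim
- gourd_a: loose turned wooden piece standing upright (lighter brown): round body 92 mm across, thin neck, 118 mm tall; origin at the centre of its underside
- gourd_b: the same shape in darker brown, loose, standing upright, 118 mm tall; origin at the centre of its underside
- tin: loose full lacquer tin with an orange band, 104 mm across, 128 mm tall; origin at the centre of its underside
- basin: loose empty white plastic bowl, 180 mm across the rim, 65 mm tall; origin at the centre of its underside
- pump: loose hand pump lying on the bench: silver barrel, black T handle at its +x end, about 300 mm long along its x axis, 80 mm wide at the T, 32 mm tall; origin under its middle
- spanner: loose steel spanner lying on the bench beside the stand, 170 mm long along its x axis; origin under its middle
- lever: loose red plastic tyre lever lying on the bench beside the stand, 135 mm long along its x axis, 10 mm thick; origin under its middle

How it is judged:
By the outcome, as a careful person would: the job done as asked, in the order asked, and still so for the second after the job is handed in, with the robot touching nothing.
It also fails if it takes over 61 s, if anything falls off the work surface, if the arm or the gripper's body presses on something with over 40 N, if the wrist force passes 120 N, or if a joint passes its speed limit or range.

## Robot

A 6-joint arm with a two-finger parallel gripper is mounted at the origin on the work surface. World frame = base frame: x ahead of the robot, y to its left, z up, the work surface at z = 0. Lengths are in m, angles in rad, forces in N, time in s.
With the tool pointing down it reaches from about 0.35 to 0.85 m from the base axis. Payload 8.1 kg.
Tool frame: the origin (TCP) lies at the very end of the fingers, on their centre line; the grasp point (between the pads) lies 19 mm behind it; z points along the fingers, y is the line along which they close (so a half turn about z gives the same grasp; the last joint's range is limited). The gripper opens to 85 mm and grips with 20 to 120 N. Pads are 22 mm wide; open, the fingers measure 114 mm over their backs; the gripper's body (76 mm by 85 mm) begins 54 mm behind the grasp point. The pads swing forward as they close: fully open they stand 13 mm farther back than shut.
Start: joints at [-1.399, 0.13, 1.488, -0, 1.523, -0.085], TCP at [0.152, -0.58, 0.231] pointing down, gripper open.
Joint ranges: [-2.96, 2.96], [-0.89, 2.26], [0.02, 2.5], [-1.34, 4.48], [0, 2.73], [-2.66, 2.66]. Speed limits (rad/s): [2.39, 2.39, 2.79, 3.14, 3.14, 3.14].

## Interface

Orientations are given as a 3x3 rotation matrix whose columns are the frame's x, y, z axes.
In Python, from workcell import sensors, read_camera, camera_model, ticket gives the robot as it stands.
- The arm moves only by the tool drive_tool, never from a script. Its argument "plan" is one flat list of numbers, 5 for each row, row after row: the shift along the tool's x, y, z in cm, then the turn about the tool's z in rad, then the finger opening in cm, from 0 to 8.54. A call has 1 to 8 rows; each row shifts and turns the commanded pose from where the row before left it, along the tool's axes as they then stand; what a row does not reach is not made up. A row lasts 1/10 s, in which the tool goes at most 50 mm and 8.59 degrees, less where a joint would pass 70% of its speed; a pose out of reach is approached as far as the arm can. A call with a gripper value outside its range is refused whole. The fingers move at their own pace and stop on an object; "squeeze" is the grip in N (left out, the last holds). Time passes only in rows, so rows that do not move let the fingers close. It gives the time, the measured TCP pose, the force, the opening and the grip force at its end, in the units of the state.
- sensors.read_state(): the state, without advancing time (a new reading comes with each control period).
- read_camera(name): name is "scene" or "top"; returns the picture (420x560x3 uint8, red, green, blue); there is no depth.
- camera_model(name): a dict with "fx", "fy", "cx", "cy" (pixels), "extrinsics" (4x4, takes a point from camera to world coordinates). Camera axes: x right, y down, z forward; pixel columns grow to the right and rows downward; lengths in m; the calibration is good to about 2 mm. A picture is of the moment at which its call begins. camera_model takes no time and is no camera call.
- ticket.close_job(): hands the job in; it is judged then, once.
The state is a dict: "t": time; "qpos": joint angles; "qd": joint speeds; "joint_torque": joint torques, N m; "tcp_pos": TCP position; "orientation": TCP orientation; "force": force on the tool from outside, world axes, zero at the start; "moment": the same for the moment, N m; "finger_gap": opening from 0.0 (shut) to 1.0 (fully open); "grip_force": force on a finger pad.
Only numpy, scipy, OpenCV 4.12 (cv2) and the standard library are available. Lean on these libraries where they do the work, as an engineer would, in place of code of your own. Each camera call takes 0.05 s, during which the arm holds its last target. There are 200 camera calls.

## Working session

There is one attempt and no reset: what is moved stays moved. The work goes in short steps, Python scripts to look and compute and a tool call to move; the robot and the scene stay as the last step left them, time stands still between calls to the robot, and variables do not carry over. Pictures are saved under pics/ and viewed, at most 10 in all, crops included, and the job is handed in when it is done.

Besides the shell and the picture viewer there is one more tool, called after "Call:" as name(argument=value, ...), one argument or row to a line, values as JSON. drive_tool: Moves the arm, as the interface text tells. Its arguments: {"type":"object","properties":{"plan":{"type":"array"},"squeeze":{"type":"number"}},"required":["plan"]}

```bash
mkdir -p pics; ls
python3 - <<'E'
from workcell import sensors, read_camera, camera_model, ticket
import cv2,numpy as np
for n in("scene","top"):
    cv2.imwrite(f"pics/{n}0.png",read_camera(n)[...,::-1]); m=camera_model(n); print(n,m["fx"],m["cx"],m["cy"],np.round(m["extrinsics"],3).tolist())
s=sensors.read_state();print(s["t"],np.round(s["orientation"],3).tolist(),s["tcp_pos"])
E
```

```text
pics
scene 416.2695933422919 281.2421514508541 216.14959375705175 [[-0.631, 0.563, -0.533, 1.248], [0.776, 0.47, -0.421, 0.579], [0.013, -0.68, -0.734, 1.146], [0.0, 0.0, 0.0, 1.0]]
top 457.11979581321793 281.6303841708565 212.56962803568786 [[0.014, -0.988, 0.152, 0.297], [-1.0, -0.011, 0.022, 0.004], [-0.02, -0.152, -0.988, 1.777], [0.0, 0.0, 0.0, 1.0]]
0.1 [[0.967, 0.254, -0.0], [0.254, -0.967, 0.002], [0.0, -0.002, -1.0]] [ 0.15229658 -0.57982658  0.23033258]
```

View pics/scene0.png

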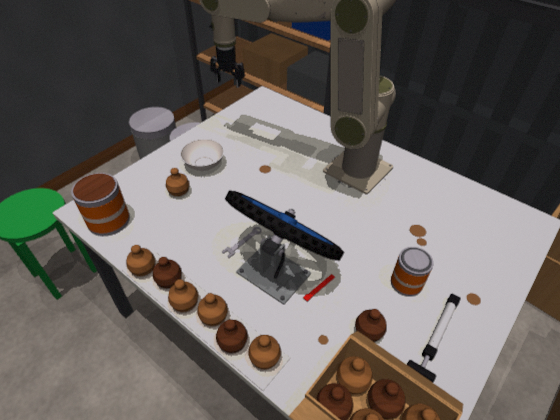

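View pics/top0.png

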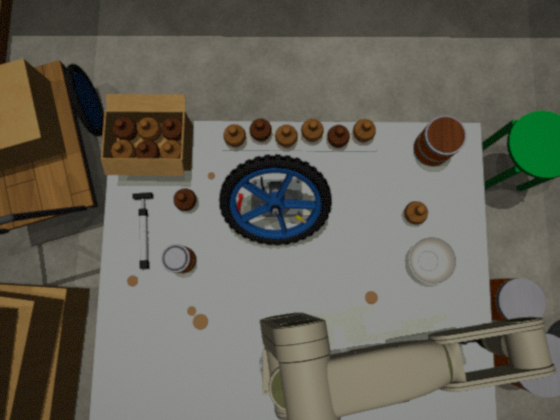

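Top view: the wheel's centre is near (276,203), with its yellow cap near (299,217), right of and below the centre. The other items stand well away. I'll fit the wheel pose next.

```bash
cat > h.py <<'E'
from workcell import sensors, read_camera, camera_model, ticket
import cv2,numpy as np
from scipy.optimize import minimize
def frame(yaw):
    c,s=np.cos(np.radians(40)),np.sin(np.radians(40))
    Rz=cv2.Rodrigues(np.array([0,0,yaw]))[0]
    return Rz@np.array([[c,0,s],[0,1,0],[-s,0,c]])
def proj(P,m):
    E=m["extrinsics"];q=(P-E[:3,3])@E[:3,:3]
    return np.c_[m["fx"]*q[:,0]/q[:,2]+m["cx"],m["fy"]*q[:,1]/q[:,2]+m["cy"]]
def W(p,L): return np.array([p[0],p[1],.195])+np.atleast_2d(L)@frame(p[2]).T
def pt(r,a,d=0): return np.array([d,-r*np.sin(a),r*np.cos(a)])
def render(p,m,S=4):
    im=np.zeros((420*S,560*S),np.uint8)
    def poly(L,v): cv2.fillPoly(im,[np.round(proj(W(p,L),m)*S+S/2).astype(int)],v)
    a=np.linspace(0,2*np.pi,120)
    for r,v in((.158,255),(.139,0)): poly([pt(r,x,-.0175) for x in a],v)
    for k in range(5):
        t=p[3]+np.radians(36+72*k);u,n=pt(1,t),pt(1,t+np.pi/2)
        for d in (-.018,):
            o=np.array([d,0,0]);poly([o+u*.03+n*.008,o+u*.139+n*.008,o+u*.139-n*.008,o+u*.03-n*.008],255)
    poly([pt(.03,x,-.03) for x in a],255)
    return cv2.resize(im,(560,420),interpolation=cv2.INTER_AREA)/255.
def fit(p0,fix=False,img=None):
    m=camera_model("top");I=read_camera("top") if img is None else img;f=I.astype(float)
    B=((f[...,2]>1.5*f[...,0])&(f[...,2]>55)&(f[...,2]>1.15*f[...,1])).astype(float);B[:140]=0;B[260:]=0;B[:,:200]=0;B[:,350:]=0
    Bb=cv2.GaussianBlur(B,(0,0),1.0)
    def c(x):
        p=np.r_[p0[:3],x] if fix else x
        return ((cv2.GaussianBlur(render(p,m),(0,0),1.0)-Bb)**2).sum()
    best=None
    for s in ((0,) if not fix else (-.3,-.15,0,.15,.3)):
        x0=np.array(p0[3:]) + s if fix else np.array(p0,float)
        sim=np.vstack([x0]+[x0+e for e in (np.eye(1)*.08 if fix else np.diag([.01,.01,.08,.1]))])
        r=minimize(c,x0,method="Nelder-Mead",options=dict(initial_simplex=sim,xatol=1e-4,fatol=1e-2,maxiter=300))
        if best is None or r.fun<best.fun: best=r
    p=np.r_[p0[:3],best.x] if fix else best.x
    # yellow cap check
    Y=(f[...,0]>110)&(f[...,1]>90)&(f[...,2]<.5*f[...,1]);Y[:140]=0;Y[260:]=0;Y[:,:210]=0;Y[:,340:]=0
    y,x=np.nonzero(Y)
    print("pose",np.round(p,4),"cost",round(best.fun,1),B.sum(),"cap pix",x.mean() if len(x) else None,y.mean() if len(y) else None,len(x),"pred",proj(W(p,pt(.107,p[3])),m).round(1))
    return p,I
def overlay(p,I,name,x0=200,y0=140):
    m=camera_model("top");e=(render(p,m)>.5).astype(np.uint8)
    J=cv2.resize(I[y0:y0+120,x0:x0+160,::-1],None,fx=5,fy=5)
    cs,_=cv2.findContours(cv2.resize(e[y0:y0+120,x0:x0+160],None,fx=5,fy=5),cv2.RETR_LIST,cv2.CHAIN_APPROX_NONE)
    cv2.drawContours(J,cs,-1,(0,255,0),1);cv2.imwrite(name,J)
E
python3 - <<'E'
from h import *
m=camera_model("top");E=m["extrinsics"]
d=E[:3,:3]@np.array([(276-m["cx"])/m["fx"],(203-m["cy"])/m["fy"],1]);c=E[:3,3]+d*(.195-E[2,3])/d[2];print(c)
best=None;I=read_camera("top")
for a in (1.9,2.2,2.5): 
    p,_=fit([c[0],c[1],0,a],img=I)
    overlay(p,I,f"pics/o{a}.png")
E
```

```text
[0.57368234 0.05922161 0.195     ]
pose [0.5822 0.0634 0.0379 2.3065] cost 578.8 2636.0 cap pix 298.89473684210526 217.94736842105263 19 pred [[297.6 215.3]]
pose [ 0.5821  0.0627 -0.0204  2.2447] cost 603.0 2636.0 cap pix 298.89473684210526 217.94736842105263 19 pred [[298.2 215.6]]
pose [0.5823 0.0635 0.0592 2.3344] cost 584.9 2636.0 cap pix 298.89473684210526 217.94736842105263 19 pred [[297.2 215.2]]
```

View pics/o1.9.png

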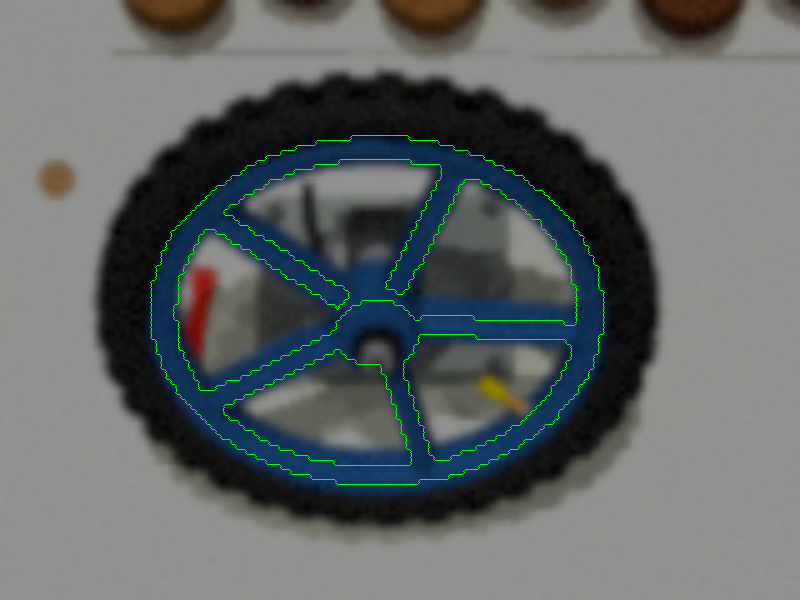

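The crop shows visible spoke side faces that the flat model leaves out, so I'll render swept solids. The green outline is off by about 2 px.

```bash
python3 - <<'E'
s=open('h.py').read()
a=s.index("def render");b=s.index("def fit")
s=s[:a]+'''def render(p,m,S=4):
    Z=lambda:np.zeros((420*S,560*S),np.uint8)
    def poly(im,L,v): cv2.fillPoly(im,[np.round(proj(W(p,L),m)*S+S/2-.5).astype(int)],v)
    a=np.linspace(0,2*np.pi,100);im=Z();F=Z()
    poly(F,[pt(.158,x,-.0175) for x in a],255)
    for d in np.linspace(.0175,-.0175,6):
        o=Z();poly(o,[pt(.158,x,d) for x in a],255);poly(o,[pt(.139,x,d) for x in a],0);im|=o
    def hull(L,v): cv2.fillConvexPoly(im,cv2.convexHull(np.round(proj(W(p,L),m)*S+S/2-.5).astype(np.int32)),v)
    hull([pt(.03,x,d) for x in a for d in(-.03,.03)],255)
    for k in range(5):
        t=p[3]+np.radians(36+72*k);u,n=pt(1,t),pt(1,t+np.pi/2)
        hull([np.array([d,0,0])+u*r+n*w for d in(-.018,.018) for r in(.025,.139) for w in(-.008,.008)],255)
    hull([pt(.018,x,d) for x in a for d in(-.03,-.04)],0)
    hull([pt(.01,x,d) for x in a for d in(-.04,-.054)],0)
    im&=F
    return cv2.resize(im,(560,420),interpolation=cv2.INTER_AREA)/255.
'''+s[b:]
open('h.py','w').write(s)
E
python3 - <<'E'
from h import *
I=read_camera("top");R=[]
for a in (1.95,2.15,2.35): 
    R.append(fit([.578,.06,0,a],img=I)[0])
overlay(R[1],I,"pics/o2.png")
E
```

```text
pose [0.5757 0.0626 0.0415 2.3162] cost 175.2 2641.0 cap pix 298.89473684210526 217.94736842105263 19 pred [[297.6 217.1]]
pose [0.5757 0.0626 0.041  2.3091] cost 171.8 2641.0 cap pix 298.89473684210526 217.94736842105263 19 pred [[297.8 217. ]]
pose [0.5756 0.063  0.046  2.3192] cost 175.0 2641.0 cap pix 298.89473684210526 217.94736842105263 19 pred [[297.5 217.1]]
```

View pics/o2.png

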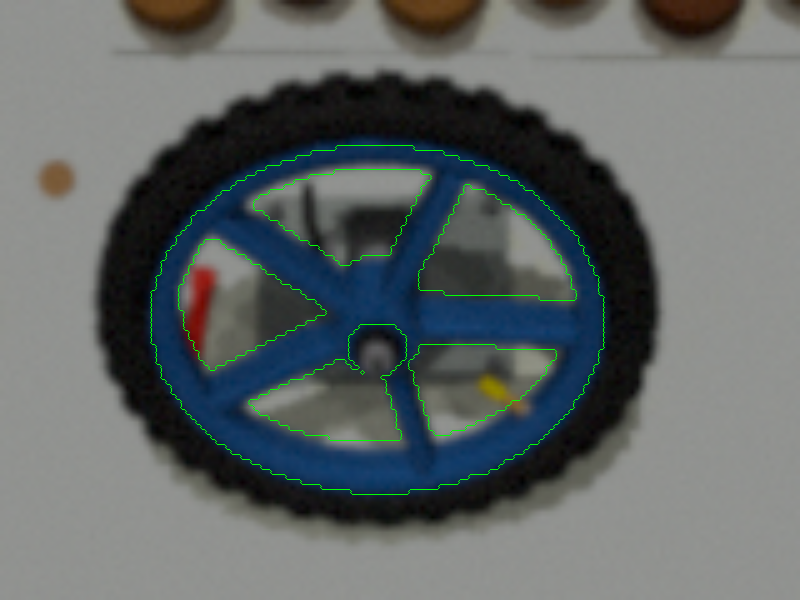

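The swept model now matches within about 1 px. The axle is at (0.576, 0.063), yaw is about 0.045, and the wheel angle is about 2.31, consistent with the plate edge. The spokes lie at about 24, 96, 168, 240 and 312°. My plan is to enter the 24–96° opening and push the 24° spoke anticlockwise over the top. First I'll rise and shut the fingers.

Call:
drive_tool(
  plan=[0, 0, -4, 0.105, 0, 0, 0, -4, 0.105, 0, 0, 0, -4, 0, 0, 0, 0, -4, 0, 0, 0, 0, -4, 0, 0],
  squeeze=20,
)

```text
t: 0.7
tcp_pos: [0.1524, -0.58, 0.4327]
orientation: [[0.999, 0.047, -0.0], [0.047, -0.999, 0.0], [-0.0, -0.0, -1.0]]
force: [0.2, 0.4, 0.3]
finger_gap: 0.144
grip_force: 0.0
```

```bash
cat >> h.py <<'E'
P=np.array([.5757,.0626,.042,2.31])
def tgt(r,deg,d):
    a=np.radians(deg);return W(P,pt(r,a,d))[0]
def delta(r,deg,d,z=None):
    s=sensors.read_state();g=tgt(r,deg,d)
    if z is not None:g[2]=z
    return np.round(100*s["orientation"].T@(g-s["tcp_pos"]),2),np.round(g,3)
E
python3 - <<'E'
from h import *
s=sensors.read_state();R=s["orientation"];print(s["t"],s["tcp_pos"],np.round(R,3).tolist(),"yaw",np.arctan2(R[1,0],R[0,0]),s["finger_gap"],np.round(s["qpos"],2))
print(delta(.075,58,-.008,.43),delta(.075,58,-.008))
E
```

```text
0.7 [ 0.15235031 -0.58003086  0.4327447 ] [[0.999, 0.047, -0.0], [0.047, -0.999, 0.0], [-0.0, -0.0, -1.0]] yaw 0.0467690793775224 0.14376321077952972 [-1.4   0.14  1.11 -0.    1.89  0.12]
(array([ 47.2 , -55.84,   0.28]), array([ 0.598, -0.   ,  0.43 ])) (array([ 47.21, -55.84,  20.22]), array([ 0.598, -0.   ,  0.231]))
```

Call:
drive_tool(
  plan=[2.95, -3.49, 0, 0, 0, 2.95, -3.49, 0, 0, 0, 2.95, -3.49, 0, 0, 0, 2.95, -3.49, 0, 0, 0, 2.95, -3.49, 0, 0, 0, 2.95, -3.49, 0, 0, 0, 2.95, -3.49, 0, 0, 0, 2.95, -3.49, 0, 0, 0],
)

```text
t: 1.5
tcp_pos: [0.3758, -0.2887, 0.4313]
orientation: [[0.999, 0.047, 0.0], [0.047, -0.999, -0.0], [0.0, 0.0, -1.0]]
force: [0.2, 0.3, -0.3]
finger_gap: 0.001
grip_force: 0.0
```

Call:
drive_tool(
  plan=[2.95, -3.49, 0, 0, 0, 2.95, -3.49, 0, 0, 0, 2.95, -3.49, 0, 0, 0, 2.95, -3.49, 0, 0, 0, 2.95, -3.49, 0, 0, 0, 2.95, -3.49, 0, 0, 0, 2.95, -3.49, 0, 0, 0, 0, 0, 0, 0, 0],
)

```text
t: 2.3
tcp_pos: [0.5718, -0.0321, 0.4293]
orientation: [[0.999, 0.052, -0.002], [0.052, -0.999, 0.002], [-0.002, -0.002, -1.0]]
force: [0.6, -0.1, -1.5]
finger_gap: 0.002
grip_force: 0.0
```

Run:
```python
from h import *
s=sensors.read_state();print(s["t"],s["tcp_pos"],s["orientation"].round(3).tolist())
print(delta(.075,58,-.008))
a=[58,50,42,34,26,18,10,2,-6,-14,-22,-30,-38,-46,-54,-62,-70,-78]
d=[-.008]*9+[-.0075,-.007,-.0065,-.006,-.0055,-.005,-.0045,-.004,-.004]
T=[delta(.075,x,y)[0] for x,y in zip(a,d)]
print(np.round(np.diff(T,axis=0),2).tolist())
```

```text
2.3 [ 0.57178513 -0.0321137   0.42926465] [[0.999, 0.052, -0.002], [0.052, -0.999, 0.002], [-0.002, -0.002, -1.0]]
(array([ 2.81, -3.02, 19.87]), array([ 0.598, -0.   ,  0.231]))
[[0.55, -0.61, -0.65], [0.49, -0.72, -0.58], [0.42, -0.82, -0.49], [0.34, -0.9, -0.4], [0.26, -0.97, -0.3], [0.18, -1.02, -0.19], [0.08, -1.04, -0.08], [-0.02, -1.04, 0.03], [-0.06, -1.03, 0.17], [-0.16, -1.0, 0.28], [-0.25, -0.94, 0.39], [-0.33, -0.87, 0.48], [-0.4, -0.78, 0.57], [-0.47, -0.68, 0.65], [-0.52, -0.56, 0.72], [-0.57, -0.43, 0.76], [-0.65, -0.29, 0.78]]
```

Call:
drive_tool(
  plan=[1.4, -1.5, 0, 0, 0, 1.4, -1.5, 0, 0, 0, 0, 0, 3, 0, 0, 0, 0, 4, 0, 0, 0, 0, 4, 0, 0, 0, 0, 2.5, 0, 0, 0, 0, 0, 0, 0],
)

```text
t: 3.0
tcp_pos: [0.5939, -0.0058, 0.291]
orientation: [[0.999, 0.046, -0.009], [0.046, -0.999, 0.001], [-0.009, -0.001, -1.0]]
force: [-1.1, 0.2, -0.6]
finger_gap: -0.006
grip_force: 0.0
```

Run:
```python
from h import *
print(delta(.075,58,-.008),sensors.read_state()["force"])
a=read_camera("scene")[150:310,190:370];b=read_camera("top")[130:290,190:370]
cv2.imwrite("pics/a.png",cv2.resize(np.hstack([a,b])[...,::-1],None,fx=2.2,fy=2.2))
```

```text
(array([ 0.46, -0.54,  6.04]), array([ 0.598, -0.   ,  0.231])) [-1.07500413  0.2322336  -0.6496364 ]
```

View pics/a.png

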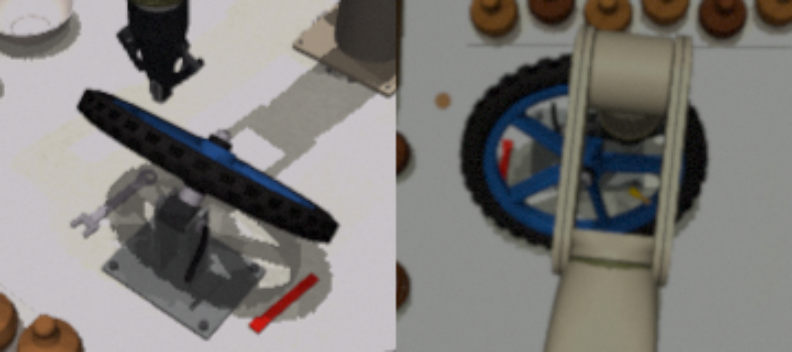

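The gripper is above the upper right of the wheel with the fingers shut. The linkage bulges sideways above the fingers, but nothing is touching. I'll descend into the opening.

Call:
drive_tool(
  plan=[0.23, -0.27, 2, 0, 0, 0.23, -0.27, 2, 0, 0, 0, 0, 1, 0, 0, 0, 0, 1, 0, 0, 0, 0, 0, 0, 0],
)

```text
t: 3.6
tcp_pos: [0.6007, -0.0, 0.2361]
orientation: [[0.999, 0.047, -0.001], [0.047, -0.999, -0.0], [-0.001, 0.0, -1.0]]
force: [-0.2, -0.7, -0.8]
finger_gap: 0.004
grip_force: 0.0
```

Run:
```python
from h import *
print(delta(.075,58,-.008),sensors.read_state()["force"])
```

```text
(array([-0.29, -0.  ,  0.55]), array([ 0.598, -0.   ,  0.231])) [-0.19316056 -0.6937139  -0.75482461]
```

Call:
drive_tool(
  plan=[-0.2, 0, 0.3, 0, 0, 0.25, -0.3, -0.2, 0, 0, 0.25, -0.3, -0.3, 0, 0, 0.25, -0.36, -0.3, 0, 0, 0.25, -0.36, -0.28, 0, 0, 0.2, -0.4, -0.25, 0, 0, 0.2, -0.4, -0.25, 0, 0, 0.17, -0.45, -0.2, 0, 0],
)

```text
t: 4.4
tcp_pos: [0.6135, 0.0268, 0.2513]
orientation: [[0.999, 0.047, 0.0], [0.047, -0.999, -0.0], [0.0, 0.0, -1.0]]
force: [-1.1, -0.9, -0.9]
finger_gap: 0.0
grip_force: 0.8
```

Call:
drive_tool(
  plan=[0.17, -0.45, -0.2, 0, 0, 0.13, -0.48, -0.15, 0, 0, 0.13, -0.48, -0.15, 0, 0, 0.09, -0.5, -0.1, 0, 0, 0.09, -0.5, -0.1, 0, 0, 0.04, -0.52, -0.04, 0, 0, 0.04, -0.52, -0.04, 0, 0, -0.01, -0.52, 0.02, 0, 0],
)

```text
t: 5.2
tcp_pos: [0.6183, 0.0669, 0.2588]
orientation: [[0.999, 0.047, 0.0], [0.047, -0.999, -0.0], [0.0, 0.0, -1.0]]
force: [-0.6, -1.9, -1.0]
finger_gap: -0.0
grip_force: 0.9
```

Run:
```python
from h import *
for a in(10,2,-6):print(delta(.075,a,-.008))
a=read_camera("scene")[150:310,190:370];b=read_camera("top")[130:290,190:370]
cv2.imwrite("pics/b.png",cv2.resize(np.hstack([a,b])[...,::-1],None,fx=2.2,fy=2.2))
```

```text
(array([-0.15,  1.55,  0.21]), array([0.618, 0.051, 0.257]))
(array([-0.07,  0.51,  0.12]), array([0.618, 0.062, 0.258]))
(array([-0.09, -0.54,  0.15]), array([0.617, 0.072, 0.257]))
```

View pics/b.png

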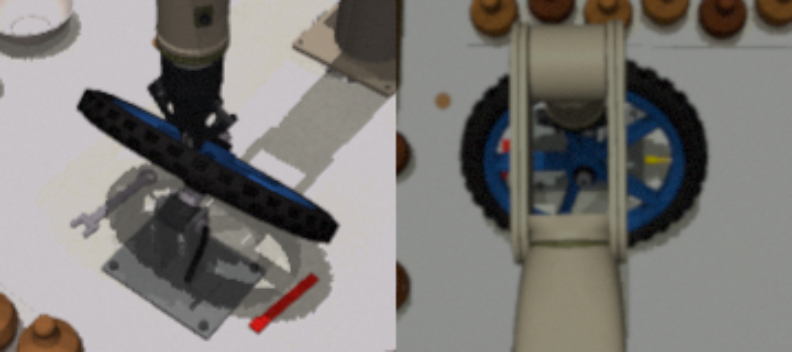

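The wheel turns well: the valve now shows at about 3 o'clock (zoomed 655,160), with forces near 2 N. I'll continue along the arc.

Call:
drive_tool(
  plan=[-0.05, -0.52, 0.07, 0, 0, -0.05, -0.52, 0.1, 0, 0, -0.08, -0.5, 0.16, 0, 0, -0.08, -0.5, 0.16, 0, 0, -0.12, -0.48, 0.2, 0, 0, -0.12, -0.48, 0.2, 0, 0, -0.16, -0.44, 0.24, 0, 0, -0.16, -0.44, 0.24, 0, 0],
)

```text
t: 6.1
tcp_pos: [0.6082, 0.1052, 0.2449]
orientation: [[0.999, 0.047, 0.0], [0.047, -0.999, -0.0], [0.0, 0.0, -1.0]]
force: [0.0, -2.0, 1.1]
finger_gap: -0.0
grip_force: 1.0
```

Call:
drive_tool(
  plan=[-0.2, -0.4, 0.28, 0, 0, -0.2, -0.4, 0.28, 0, 0, -0.23, -0.35, 0.32, 0, 0, -0.23, -0.35, 0.32, 0, 0, -0.25, -0.3, 0.35, 0, 0, -0.25, -0.3, 0.35, 0, 0, 0, 0, 0, 0, 0],
)

```text
t: 6.8
tcp_pos: [0.5929, 0.1258, 0.225]
orientation: [[0.999, 0.047, -0.002], [0.047, -0.999, 0.0], [-0.002, -0.001, -1.0]]
force: [0.2, -0.5, 0.3]
finger_gap: -0.002
grip_force: 0.0
```

Run:
```python
from h import *
print(sensors.read_state()["force"])
for a in(-46,-54,-62,-70,-78):print(a,delta(.075,a,-.005))
a=read_camera("scene")[150:310,190:370];b=read_camera("top")[130:290,190:370]
cv2.imwrite("pics/c.png",cv2.resize(np.hstack([a,b])[...,::-1],None,fx=2.2,fy=2.2))
```

```text
[ 0.17908697 -0.48925018  0.29411853]
-46 (array([ 0.98,  0.86, -1.31]), array([0.603, 0.118, 0.238]))
-54 (array([ 0.47,  0.18, -0.7 ]), array([0.598, 0.124, 0.232]))
-62 (array([-0.1 , -0.38, -0.02]), array([0.592, 0.13 , 0.225]))
-70 (array([-0.71, -0.8 ,  0.72]), array([0.585, 0.134, 0.218]))
-78 (array([-1.35, -1.1 ,  1.49]), array([0.579, 0.136, 0.21 ]))
```

View pics/c.png

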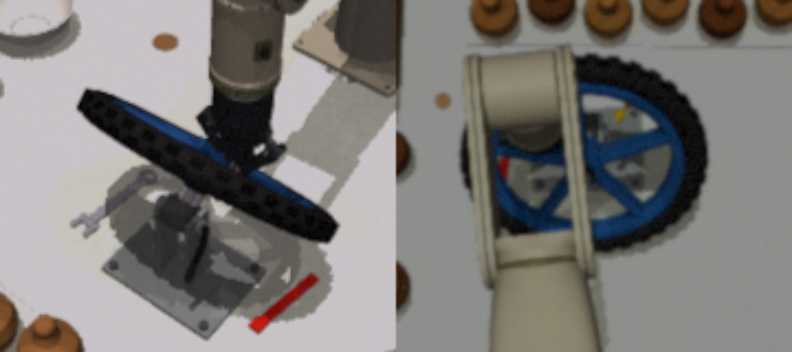

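The valve cap is at zoomed (620,113), upper right. I'll get its angle from the cap pixel.

```bash
cat >> h.py <<'E'
def cap(I=None):
    m=camera_model("top");f=(read_camera("top") if I is None else I).astype(float)
    Y=(f[...,0]>100)&(f[...,1]>80)&(f[...,2]<.5*f[...,1]);Y[:150]=0;Y[260:]=0;Y[:,:220]=0;Y[:,330:]=0
    y,x=np.nonzero(Y);c=np.array([x.mean(),y.mean()])
    a=np.linspace(-np.pi,np.pi,3601);q=proj(W(P,[pt(.107,t) for t in a]),m);e=np.linalg.norm(q-c,axis=1)
    k=e.argmin();print("cap",c.round(1),len(x),"angle deg",np.degrees(a[k]).round(1),"err px",e[k].round(2));return a[k]
E
python3 - <<'E'
from h import *
cap()
E
```

```text
cap [291.2 181.9] 17 angle deg 33.5 err px 0.23
```

Call:
drive_tool(
  plan=[-0.26, -0.24, 0.28, 0, 0, -0.27, -0.22, 0.3, 0, 0, -0.27, -0.18, 0.3, 0, 0, -0.27, -0.16, 0.3, 0, 0, -0.28, -0.12, 0.32, 0, 0, 0, 0, 0, 0, 0],
)

```text
t: 7.55
tcp_pos: [0.5788, 0.1341, 0.21]
orientation: [[0.999, 0.047, -0.002], [0.047, -0.999, 0.0], [-0.002, -0.0, -1.0]]
force: [0.2, -0.8, 0.7]
finger_gap: 0.003
grip_force: 0.0
```

Run:
```python
from h import *
cap();print(sensors.read_state()["force"])
for a in(-78,-86,-94,-102):print(a,delta(.073,a,-.005))
```

```text
cap [283.4 179.3] 16 angle deg 17.8 err px 0.38
[ 0.37254521 -0.40459196 -0.67435744]
-78 (array([-0.04, -0.02,  0.05]), array([0.579, 0.134, 0.21 ]))
-86 (array([-0.68, -0.16,  0.82]), array([0.572, 0.135, 0.202]))
-94 (array([-1.34, -0.17,  1.6 ]), array([0.566, 0.135, 0.194]))
-102 (array([-1.98, -0.03,  2.38]), array([0.559, 0.133, 0.187]))
```

Call:
drive_tool(
  plan=[-0.25, -0.06, 0.3, 0, 0, -0.25, -0.05, 0.3, 0, 0, -0.25, -0.03, 0.3, 0, 0, -0.25, -0.02, 0.3, 0, 0, 0, 0, 0, 0, 0],
)

```text
t: 8.1
tcp_pos: [0.5687, 0.1349, 0.198]
orientation: [[0.999, 0.047, -0.002], [0.047, -0.999, -0.0], [-0.002, -0.0, -1.0]]
force: [-0.9, -0.8, -0.6]
finger_gap: 0.0
grip_force: 0.0
```

Run:
```python
from h import *
cap();print(sensors.read_state()["force"])
for a in(-90,-94,-98,-102):print(a,delta(.073,a,-.005))
```

```text
cap [275.9 178.7] 15 angle deg 4.1 err px 0.64
[ 0.44856878 -0.30429085 -0.4459822 ]
-90 (array([-0.01, -0.04, -0.  ]), array([0.569, 0.135, 0.198]))
-94 (array([-0.34, -0.03,  0.39]), array([0.566, 0.135, 0.194]))
-98 (array([-0.66,  0.03,  0.78]), array([0.562, 0.134, 0.19 ]))
-102 (array([-0.98,  0.11,  1.16]), array([0.559, 0.133, 0.187]))
```

Call:
drive_tool(
  plan=[-0.13, -0.01, 0.15, 0, 0, -0.12, 0, 0.14, 0, 0, 0, 0, 0, 0, 0, 0, 0, -1, 0, 0, 0, 0, -2, 0, 0, 0, 0, -3, 0, 0, 0, 0, -4, 0, 0, 0, 0, -4, 0, 0],
)

```text
t: 8.95
tcp_pos: [0.5668, 0.1348, 0.338]
orientation: [[0.999, 0.047, -0.0], [0.047, -0.999, 0.0], [-0.0, -0.0, -1.0]]
force: [1.3, -0.3, 0.0]
finger_gap: 0.003
grip_force: 0.0
```

Call:
drive_tool(
  plan=[0, 0, -4, 0, 0, -4, 0, 0, 0, 0, -4, 0, 0, 0, 0, -3, -4, 0, 0, 0, 0, -4, 0, 0, 0, 0, -4, 0, 0, 0, 0, -4, 0, 0, 0, 0, 0, 0, 0, 0],
)

```text
t: 9.75
tcp_pos: [0.4486, 0.2934, 0.3764]
orientation: [[0.999, 0.051, -0.001], [0.051, -0.999, 0.002], [-0.0, -0.002, -1.0]]
force: [-0.7, -0.1, -0.1]
finger_gap: -0.0
grip_force: 0.0
```

Run:
```python
from h import *
I=read_camera("top");cap(I);p,_=fit(P*[1,1,1,0],img=I);fit(P*[1,1,1,0],fix=True,img=I)
overlay(P*[1,1,1,0],I,"pics/d.png")
```

```text
cap [275.3 178.4] 12 angle deg 3.0 err px 0.4
pose [0.5755 0.0626 0.0451 0.0525] cost 159.1 2646.0 cap pix 275.3636363636364 178.1818181818182 11 pred [[275.3 178.1]]
pose [0.5757 0.0626 0.042  0.0631] cost 161.5 2646.0 cap pix 275.3636363636364 178.1818181818182 11 pred [[275.7 178. ]]
```

View pics/d.png

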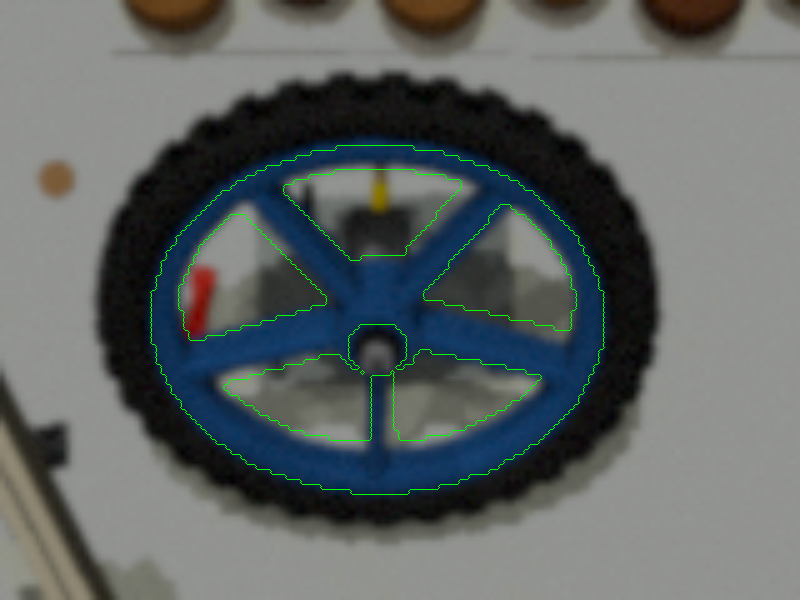

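The wheel is about 3° short: the cap is at zoomed (380,195) and the fit gives 0.05–0.06 rad. I'll go back in for a small last push.

Run:
```python
from h import *
s=sensors.read_state();print(s["t"],s["tcp_pos"],np.round(100*s["orientation"].T@(np.array([.572,.1349,.36])-s["tcp_pos"]),2))
```

```text
9.8 [0.44906821 0.29148363 0.3764407 ] [11.49 16.26  1.64]
```

Call:
drive_tool(
  plan=[0, 4, 0, 0, 0, 0, 4, 0, 0, 0, 0, 4, 0, 0, 0, 3.5, 4.2, 0, 0, 0, 4, 0, 0, 0, 0, 4, 0, 1, 0, 0, 0, 0, 0, 0, 0, 0, 0, 0, 0, 0],
)

```text
t: 10.6
tcp_pos: [0.5692, 0.1353, 0.3649]
orientation: [[0.999, 0.045, -0.003], [0.045, -0.999, -0.001], [-0.003, 0.0, -1.0]]
force: [-0.7, 0.5, 0.0]
finger_gap: -0.0
grip_force: 0.0
```

Run:
```python
from h import *
s=sensors.read_state();print(s["t"],s["tcp_pos"],np.round(100*s["orientation"].T@(np.array([.571,.1349,.205])-s["tcp_pos"]),2));cap()
```

```text
10.6 [0.56922512 0.13528789 0.36488886] [ 0.23  0.04 15.99]
cap [275.3 178.4] 12 angle deg 3.0 err px 0.4
```

Call:
drive_tool(
  plan=[0.2, 0, 4, 0, 0, 0, 0, 4, 0, 0, 0, 0, 4, 0, 0, 0, 0, 2.5, 0, 0, 0, 0, 1, 0, 0, 0, 0, 0, 0, 0],
)

```text
t: 11.25
tcp_pos: [0.5703, 0.1366, 0.2114]
orientation: [[0.999, 0.047, -0.0], [0.047, -0.999, -0.0], [-0.0, 0.0, -1.0]]
force: [-0.1, 0.2, 0.6]
finger_gap: 0.001
grip_force: 0.0
```

Run:
```python
from h import *
s=sensors.read_state();print(s["t"],s["tcp_pos"],np.round(100*s["orientation"].T@(np.array([.5640,.1349,.192])-s["tcp_pos"]),2));cap()
```

```text
11.25 [0.5702596  0.13660774 0.21141506] [-0.63  0.14  1.94]
cap [275.3 178.4] 12 angle deg 3.0 err px 0.4
```

Call:
drive_tool(
  plan=[0, 0.1, 0.6, 0, 0, -0.1, 0, 0.4, 0, 0, -0.18, 0, 0.3, 0, 0, -0.18, 0, 0.32, 0, 0, -0.16, 0, 0.25, 0, 0, 0, 0, 0, 0, 0, 0, 0, 0, 0, 0],
)

```text
t: 12.0
tcp_pos: [0.5647, 0.1354, 0.1921]
orientation: [[0.999, 0.047, -0.001], [0.047, -0.999, -0.0], [-0.001, -0.0, -1.0]]
force: [-0.2, 0.1, 0.1]
finger_gap: -0.005
grip_force: 0.0
```

Run:
```python
from h import *
s=sensors.read_state();print(s["t"],s["tcp_pos"],s["force"],np.round(100*s["orientation"].T@(np.array([.5640,.1349,.192])-s["tcp_pos"]),2));cap()
```

```text
12.0 [0.56470191 0.13536703 0.19210507] [-0.20012509  0.11657007  0.08025001] [-0.07  0.04  0.01]
cap [273.  178.5] 14 angle deg -1.3 err px 0.44
```

Call:
drive_tool(
  plan=[0, 0, -1, 0, 0, 0, 0, -2, 0, 0, 0, 0, -3, 0, 0, 0, 0, -4, 0, 0, 0, 0, -4, 0, 0, 0, 0, -4, 0, 0, -4, 0, 0, 0, 0, -4, 0, 0, 0, 0],
)

```text
t: 12.85
tcp_pos: [0.4856, 0.1317, 0.3747]
orientation: [[0.999, 0.046, 0.003], [0.046, -0.999, 0.001], [0.003, -0.0, -1.0]]
force: [-1.0, -0.2, 0.2]
finger_gap: 0.0
grip_force: 0.0
```

Call:
drive_tool(
  plan=[-3, -4, 0, 0, 0, 0, -4, 0, 0, 0, 0, -4, 0, 0, 0, 0, -4, 0, 0, 0, 0, 0, 0, 0, 0, 0, 0, 0, 0, 0],
)

```text
t: 13.45
tcp_pos: [0.4473, 0.2908, 0.3729]
orientation: [[0.999, 0.049, 0.0], [0.049, -0.999, -0.0], [0.0, 0.0, -1.0]]
force: [-0.0, -0.4, -0.9]
finger_gap: -0.003
grip_force: 0.0
```

Run:
```python
from h import *
I=read_camera("top");cap(I);fit(P*[1,1,1,0],img=I);fit(P*[1,1,1,0],fix=True,img=I)
overlay(P*[1,1,1,0],I,"pics/e.png")
```

```text
cap [272.9 178.7] 15 angle deg -1.4 err px 0.6
pose [ 0.5758  0.063   0.0382 -0.0205] cost 162.3 2653.0 cap pix 273.0 178.5 14 pred [[273. 178.]]
pose [ 0.5757  0.0626  0.042  -0.01  ] cost 161.9 2653.0 cap pix 273.0 178.5 14 pred [[273.4 178. ]]
```

View pics/e.png

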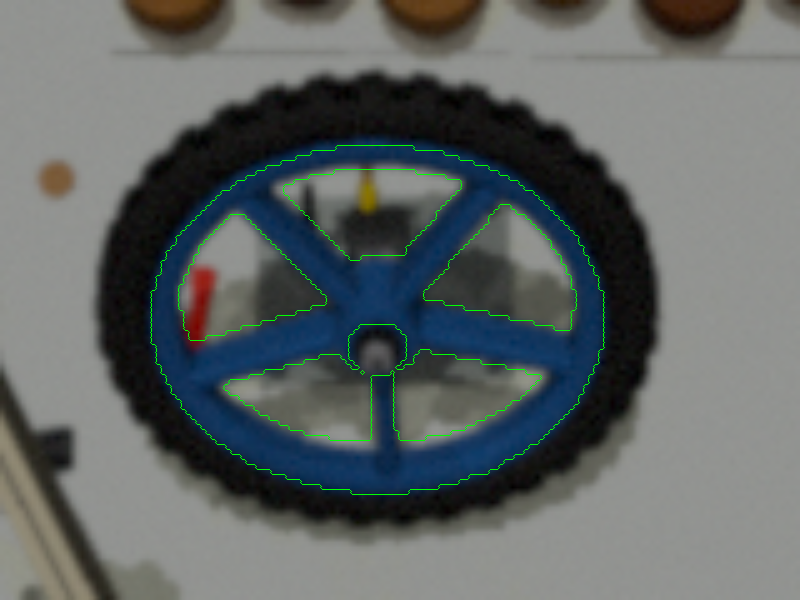

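The valve is within about 1° of twelve o'clock, with the cap at zoomed (368,192). The wheel is still and the arm is clear, so I'm handing in.

```bash
python3 -c "
from workcell import ticket;print(ticket.close_job())"
```

```text
the job is handed in; nothing more can be done
None
```

The valve is at twelve o'clock to within about 1° by the camera fit, the wheel is standing still with the arm clear of it, and the job is handed in at about 13.5 s.

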